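# Find the orange reference filter and load it in the filter gate

## Robot

A 6-joint arm with a two-finger parallel gripper is mounted at the origin on a cart in front of the work surface, level with it; the furniture and walls round the work are solid. World frame = base frame: x ahead of the robot, y to its left, z up, the work surface at z = 0. Lengths are in m, angles in rad, forces in N, time in s.
With the tool pointing down it reaches from about 0.25 to 0.775 m from the base axis. Payload 4 kg.
Tool frame: the origin (TCP) lies at the very end of the fingers, on their centre line; the grasp point (between the pads) lies 19 mm behind it (robot.tcp_to_grasp is the distance from the TCP to the grasp point, in m); x points along the fingers, y is the direction in which the jaws open and shut, and the axes are right-handed (so a half turn about x gives the same grasp; the last joint's range is limited). The gripper opens to 85 mm and grips with 20 to 120 N. Pads are 22 mm wide; open, the fingers measure 114 mm over their backs; the gripper's body (76 mm by 85 mm) begins 54 mm behind the grasp point. The pads swing forward as they close: fully open they stand 13 mm farther back than shut.
Start: joints at [-1.282, 0.087, 1.371, -0, 1.684, -0.103], TCP at [0.21, -0.508, 0.231] pointing down, gripper open.
Joint ranges: [-3.1, 3.1], [-0.76, 2.03], [0.27, 2.55], [-1.08, 4.22], [0.17, 2.65], [-2.57, 2.57]. Speed limits (rad/s): [2.79, 2.79, 3.14, 3.14, 3.14, 3.14].

## Interface

Orientations are given as a rotation vector (axis times angle).
In Python, from rig import robot gives the robot as it stands.
- The arm moves only by the tool apply_moves, never from a script. Its argument "steps" is a list of rows, each a list of 3 entries, a list of its own where there are three numbers: the shift along the tool's x, y, z in mm, then the turn, a rotation vector about the tool's x, y, z in degrees, then the closure in counts, from 0 (fully open) to 255 (shut). In form: [[[x, y, z], [wx, wy, wz], claw], ...]. A call has 1 to 10 rows; each row shifts and turns the commanded pose from where the row before left it, along the tool's axes as they then stand; what a row does not reach is not made up. A row lasts 1/10 s, in which the tool goes at most 50 mm and 8.59 degrees, less where a joint would pass 70% of its speed; a pose out of reach is approached as far as the arm can. A call is refused whole if a number of a shift passes 50 or a number of a turn 8.59, either way. A call with a gripper value outside its range is refused whole. The fingers move at their own pace and stop on an object; "grip_force" is the grip in N (left out, the last holds). Time passes only in rows, so rows that do not move let the fingers close. It gives the time, the measured TCP pose, the force and the opening at its end, in the units of the state.
- robot.sense(): the state, without advancing time (a new reading comes with each control period).
- robot.get_image(name): name is "scene" or "top" or "wrist"; returns the picture (400x640x3 uint8, red, green, blue); there is no depth.
- robot.get_calibration(name): a dict with "fx", "fy", "cx", "cy" (pixels), "view" (4x4, takes a point from world to camera coordinates). Camera axes: x right, y down, z forward; pixel columns grow to the right and rows downward; lengths in m; the calibration is good to about 2 mm. The wrist camera is an equidistant fisheye: a pixel r from the principal point sees the ray r / f radians off the axis. A picture is of the moment at which its call begins: read the wrist's pose just before it. get_calibration takes no time and is no camera call; for the wrist camera it gives the pose at the moment of the call.
- robot.sign_off(): hands the job in, once; it reports no verdict.
The state is a dict: "time_s": time; "joint_pos": joint angles; "dq": joint speeds; "joint_efforts": joint torques, N m; "tool_pos": TCP position; "tcp_rot": TCP orientation; "force": force on the tool from outside, world axes, zero at the start; "ft_torque": the same for the moment, N m; "gripper_width": opening from 0.0 (shut) to 1.0 (fully open).
Only numpy, scipy, OpenCV 4.12 (cv2) and the standard library are available. Lean on these libraries where they do the work, as an engineer would, in place of code of your own. Each camera call takes 0.05 s, during which the arm holds its last target. There are 200 camera calls.

## Task

Lift the lids off the closed tins until you find the one that holds the orange filter, laying each lid you take off flat on the bench, handle up. Lift the orange filter out of its pocket, stand it on its underside on the open bench and let go, take it again by its two ends, and lower it, without dropping it, all the way down between the white cheeks of the grey filter gate, centred so that it sticks out about equally at both ends. Leave the other filters in their tins and the things round about undisturbed.

Things in the scene. Friction and masses are not known exactly. Their poses are not given: they have to be found in the camera images.
- filter_orange: loose reference filter, a black block with its middle orange, 44 x 16 x 24 mm (local x, y, z), about 40 g; origin: centre of its underside. Starts hidden in one of the closed tins, flush with the insert and with its axes parallel to the tin's (pocket floor 3 mm above the bench)
- filter_blue: loose reference filter, a black block with its middle blue, 44 x 16 x 24 mm (local x, y, z), about 40 g; origin: centre of its underside. Starts hidden in one of the closed tins, flush with the insert and with its axes parallel to the tin's (pocket floor 3 mm above the bench); must stay in its tin
- filter_green: loose reference filter, a black block with its middle green, 44 x 16 x 24 mm (local x, y, z), about 40 g; origin: centre of its underside. Starts hidden in one of the closed tins, flush with the insert and with its axes parallel to the tin's (pocket floor 3 mm above the bench); must stay in its tin
- tin_a: one of three identical fixed aluminium tins, 74 x 90 x 33 mm high (local x, y, z). Origin: centre of its underside. A grey insert fills it up to 27 mm above the bench; the insert has one pocket along local x (47 x 19 mm, floor 3 mm above the bench) that holds a filter block closely, crossed at its middle by a finger well (36 mm along x, 78 mm along y, same floor) that bares the block's two long sides over their middle. Which tin holds which filter changes from run to run
- lid_a: loose lid of the tin with the same letter, 76 x 92 mm, lies level on the tin's rim, not latched; about 120 g. Origin: centre of the underside of its locating plug (66 x 82 x 4 mm); above the plug the plate (to 8 mm above the origin) and on it a black bar handle along local x, 30 x 12 mm, from 8 to 26 mm above the origin. Closed, the origin lies 29 mm above the bench; laid on the bench, at bench height. Axes parallel to the tin's
- tin_b: one of three identical fixed aluminium tins, 74 x 90 x 33 mm high (local x, y, z). Origin: centre of its underside. A grey insert fills it up to 27 mm above the bench; the insert has one pocket along local x (47 x 19 mm, floor 3 mm above the bench) that holds a filter block closely, crossed at its middle by a finger well (36 mm along x, 78 mm along y, same floor) that bares the block's two long sides over their middle. Which tin holds which filter changes from run to run
- lid_b: loose lid of the tin with the same letter, 76 x 92 mm, lies level on the tin's rim, not latched; about 120 g. Origin: centre of the underside of its locating plug (66 x 82 x 4 mm); above the plug the plate (to 8 mm above the origin) and on it a black bar handle along local x, 30 x 12 mm, from 8 to 26 mm above the origin. Closed, the origin lies 29 mm above the bench; laid on the bench, at bench height. Axes parallel to the tin's
- tin_c: one of three identical fixed aluminium tins, 74 x 90 x 33 mm high (local x, y, z). Origin: centre of its underside. A grey insert fills it up to 27 mm above the bench; the insert has one pocket along local x (47 x 19 mm, floor 3 mm above the bench) that holds a filter block closely, crossed at its middle by a finger well (36 mm along x, 78 mm along y, same floor) that bares the block's two long sides over their middle. Which tin holds which filter changes from run to run
- lid_c: loose lid of the tin with the same letter, 76 x 92 mm, lies level on the tin's rim, not latched; about 120 g. Origin: centre of the underside of its locating plug (66 x 82 x 4 mm); above the plug the plate (to 8 mm above the origin) and on it a black bar handle along local x, 30 x 12 mm, from 8 to 26 mm above the origin. Closed, the origin lies 29 mm above the bench; laid on the bench, at bench height. Axes parallel to the tin's
- gate: fixed filter gate: grey base 90 x 64 x 8 mm with two white upright cheeks (each 30 mm long in local x) that leave a channel along local x, open at both ends and on top, 19.5 mm wide, its floor 8 mm and the cheeks' flared tops about 44 mm above the bench. Origin: centre of the base's underside. There is no room for fingers between a filter and the cheeks: a seated filter sticks out 7 mm beyond the cheeks at each end, and can be held there, across its 44 mm length
- gate_seat (a point): centre of the gate's channel floor, 8 mm above the bench; axes as the gate's. The seated filter's origin belongs here, its x axis along the gate's x (either way round)
- beaker: bystander: small glass beaker, 46 x 50 x 58 mm high, on the bench; origin: centre of its underside
- vial: bystander: standing glass sample vial with a white cap and green band, 27 mm across, 72 mm high; origin: centre of its underside
- cap: bystander: blue screw cap, 50 mm across, 30 mm high, open side up; origin: centre of its underside
- tape: bystander: yellow roll of tape lying flat, 59 mm across, 19 mm high; origin: centre of its underside
- the_hand_meter: fixed bystander: blue hand-held meter lying on the bench, 190 x 75 x 50 mm high (its length along x); origin: about the centre of its underside
- glove_box: fixed bystander: white and blue carton on the bench, 200 x 165 x 60 mm high (x, y, z); origin: centre of its underside
- filter_rig: fixed bystander: filtration rig on a white stand plate, 284 mm in x and from 71 mm to the left (+y) to 139 mm to the right (-y) of its origin, tall posts near its right side (to 0.68 m); origin: on the bench under the middle of the plate's length

How it is judged:
By the outcome, as a careful person would: the job done as asked, in the order asked, and still so for the second after the job is handed in, with the robot touching nothing.
It also fails if it takes over 72 s, if anything falls off the work surface, if the arm or the gripper's body presses on something with over 40 N, if the wrist force passes 120 N, or if a joint passes its speed limit or range.

## Working session

There is one attempt and no reset: what is moved stays moved. The work goes in short steps, Python scripts to look and compute and a tool call to move; the robot and the scene stay as the last step left them, time stands still between calls to the robot, and variables do not carry over. Pictures are saved under pics/ and viewed, about 8 in all and at most 12, crops included, and the job is handed in when it is done.

Besides the shell and the picture viewer there is one more tool, called after "Call:" as name(argument=value, ...), one argument or row to a line, values as JSON. apply_moves: Moves the arm, as the interface text tells. Its arguments: {"type":"object","properties":{"steps":{"type":"array","items":{"type":"array"}},"grip_force":{"type":"number"}},"required":["steps"]}

```bash
mkdir -p pics; ls
python3 - <<'E'
from rig import robot
import cv2,numpy as np
print(robot.sense())
for n in("scene","top"):
    im=robot.get_image(n); cv2.imwrite(f"pics/{n}0.png",im[:,:,::-1]); c=robot.get_calibration(n); print(n,c)
print(robot.get_calibration("wrist"),robot.tcp_to_grasp)
E
```

```text
pics
{'time_s': 0.0, 'joint_pos': array([-1.28209222e+00,  8.79767540e-02,  1.37229234e+00,  3.05448244e-05,
        1.68358240e+00, -1.03076097e-01]), 'dq': array([ 1.91694500e-04,  4.34689309e-05,  8.69462916e-05,  6.27962977e-04,
        9.17446664e-04, -4.02145946e-04]), 'joint_efforts': array([-2.00880754e-05, -3.51871455e+01, -3.13272643e+01, -2.78897896e-04,
        1.08315755e-02, -2.95331120e-05]), 'tool_pos': array([ 0.20988236, -0.50783652,  0.23010791]), 'tcp_rot': array([ 2.00724149,  0.40065084, -2.00760808]), 'force': array([ 0.04367533, -0.12411294,  0.08289266]), 'ft_torque': array([-0.0029215 , -0.04023446, -0.01663453]), 'gripper_width': 1.005283325502586}
scene {'fx': 378.4821845785438, 'fy': 378.4821845785438, 'cx': 318.6248400416058, 'cy': 200.6838918521374, 'view': array([[ 0.85247986, -0.52272534, -0.00602586, -0.53896527],
       [-0.30752796, -0.49213994, -0.81438617,  0.18518661],
       [ 0.42273472,  0.69610092, -0.58029205,  0.84134386],
       [ 0.        ,  0.        ,  0.        ,  1.        ]])}
top {'fx': 388.24909554394856, 'fy': 388.24909554394856, 'cx': 320.2121829026025, 'cy': 193.80137350019535, 'view': array([[ 1.97300849e-02, -9.99805033e-01,  7.86956256e-04,
        -8.78223090e-02],
       [-9.90867442e-01, -1.96587106e-02, -1.33398831e-01,
         5.96743327e-01],
       [ 1.33388293e-01,  1.85220092e-03, -9.91062124e-01,
         1.19534593e+00],
       [ 0.00000000e+00,  0.00000000e+00,  0.00000000e+00,
         1.00000000e+00]])}
{'fx': 309.70691628693146, 'fy': 309.70691628693146, 'cx': 324.6682682383829, 'cy': 198.59047368032162, 'view': array([[ 0.38118278, -0.92449777, -0.00188641, -0.5482325 ],
       [-0.87930672, -0.36317856,  0.30809255, -0.03990927],
       [-0.28551598, -0.11578084, -0.95135452,  0.38048418],
       [ 0.        ,  0.        ,  0.        ,  1.        ]])} 0.0187
```

View pics/top0.png

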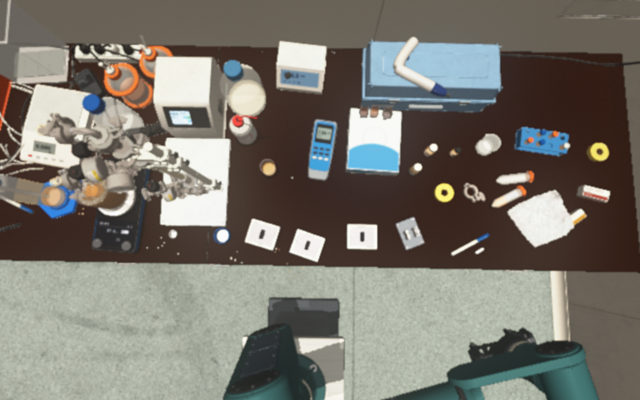

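View pics/scene0.png

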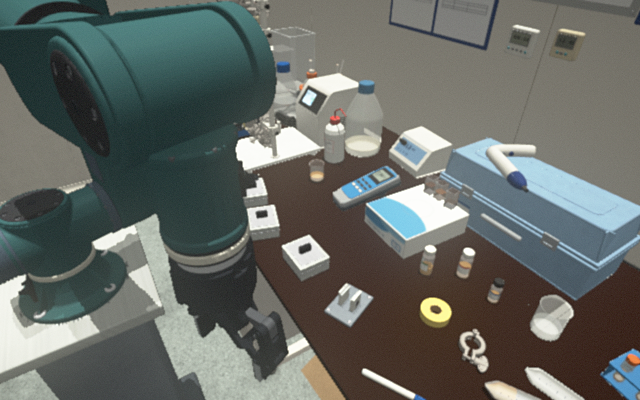

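Top view: the three lidded tins are at about (262,235), (307,245) and (362,236), and the gate at (410,233). The bench front edge is near row 262. The beaker, cap, vial and tape are well behind them. Next I measure the tins and gate.

```bash
cat > h.py <<'E'
from rig import robot
import numpy as np,cv2
from scipy.spatial.transform import Rotation as R
def ray(cal,uv,z):
    V=cal['view'];Rm=V[:3,:3];t=V[:3,3]
    d=np.array([(uv[0]-cal['cx'])/cal['fx'],(uv[1]-cal['cy'])/cal['fy'],1.])
    if cal.get('fish'):
        r=np.hypot(d[0],d[1]);d=np.array([d[0]/r*np.sin(r),d[1]/r*np.sin(r),np.cos(r)])
    o=-Rm.T@t;w=Rm.T@d
    return o+w*(z-o[2])/w[2]
def quad(cal,cnt,z):
    """contour onto plane z -> centre, sizes, angle (deg) of long side, in mm"""
    p=np.array([ray(cal,q,z)[:2] for q in cnt.reshape(-1,2)],np.float32)*1000
    (c,s,a)=cv2.minAreaRect(p)
    if s[0]<s[1]: s=s[::-1];a+=90
    return np.round(c,1),np.round(s,1),round((a+90)%180-90,1)
def snap(n,path=None):
    c=robot.get_calibration(n); c['fish']=n=='wrist'
    im=robot.get_image(n)
    if path: cv2.imwrite(path,im[:,:,::-1])
    return im,c
E
python3 - <<'E'
from h import *
im,c=snap("top")
g=cv2.cvtColor(im,cv2.COLOR_RGB2GRAY)
for nm,u,v,z in [("L",262,235,.037),("M",307,245,.037),("R",362,236,.037),("gate",410,233,.008)]:
    m=np.zeros_like(g);s=np.s_[v-22:v+22,u-24:u+22]
    m[s]=(g[s]>95)*255
    cs,_=cv2.findContours(m,cv2.RETR_EXTERNAL,cv2.CHAIN_APPROX_NONE)
    k=max(cs,key=cv2.contourArea); print(nm,quad(c,k,z))
    if nm!="gate":
        f=np.zeros_like(g);cv2.drawContours(f,[k],-1,255,-1);f=cv2.erode(f,np.ones((5,5)))
        f[g>95]=0
        cs,_=cv2.findContours(f,cv2.RETR_EXTERNAL,cv2.CHAIN_APPROX_NONE)
        k=max(cs,key=cv2.contourArea);print("  handle",quad(c,k,.055))
cv2.imwrite("pics/topc.png",cv2.resize(im[200:280,220:440,::-1],None,fx=3.6,fy=3.6,interpolation=cv2.INTER_CUBIC))
E
```

```text
L (array([467. , 101.1]), array([105.4,  81.5]), 74.7)
  handle (array([467.9, 102.7]), array([22.3,  7.9]), -16.3)
M (array([436.4, -37.6]), array([98. , 81.6]), 72.0)
  handle (array([435.8, -37.9]), array([20. ,  6.7]), -12.8)
R (array([ 466.9, -208.4]), array([97.6, 81.4]), -90.0)
  handle (array([ 465.5, -208.1]), array([21.6,  6.2]), 0.3)
gate (array([ 481. , -366.6]), array([92.3, 66.3]), 22.1)
```

View pics/topc.png

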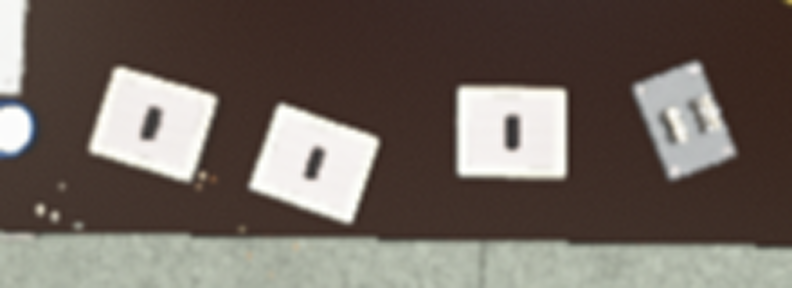

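Crop (3.6x, offset 220,200): three clean lids with black handles, and the gate with its channel between the white cheeks at about (690,120). The sizes agree with the spec, apart from some mask bleed. Now tool axes and the plan for lid R.

```bash
cat >> h.py <<'E'
def plan(x,y,z,jaw):
    """jaw: world angle (deg) of tool y, mod 180; TCP target mm. prints turn in tool axes then shift in the turned axes"""
    s=robot.sense();Rc=R.from_rotvec(s['tcp_rot']).as_matrix();p=s['tool_pos']*1000
    best=None
    for k in(0,180):
        a=np.radians(jaw+k);yy=np.array([np.cos(a),np.sin(a),0]);xx=np.array([0,0,-1.])
        Rt=np.c_[xx,yy,np.cross(xx,yy)];w=R.from_matrix(Rc.T@Rt).as_rotvec(degrees=True)
        if best is None or abs(w[0])<abs(best[0][0]):best=(w,Rt)
    w,Rt=best
    print("t",round(s['time_s'],2),"tcp",p.round(1),"jawang",np.degrees(np.arctan2(Rc[1,1],Rc[0,1])).round(1),"J6",s['joint_pos'][5].round(2),"F",s['force'].round(1),"w",round(s['gripper_width'],3))
    print("turn",w.round(2),"shift after turn",(Rt.T@(np.array([x,y,z])-p)).round(1))
E
python3 - <<'E'
from h import *
plan(466,-208,120,90)
c=robot.get_calibration("top");c['fish']=False
for u,v in[(362,262),(220,235),(300,262),(445,192),(418,168),(267,172),(372,172),(228,224),(322,180),(400,250),(460,250)]: print(u,v,(ray(c,(u,v),0)*1000).round())
E
```

```text
t 0.15 tcp [ 209.9 -508.   230.4] jawang -67.6 J6 -0.1 F [-0.3  0.5 -0.4] w 0.999
turn [2.245e+01 1.000e-02 1.000e-01] shift after turn [ 110.4 -300.  -256.1]
362 262 [ 386. -214.    0.]
220 235 [463. 246.   0.]
300 262 [382. -15.   0.]
445 192 [ 618. -486.    0.]
418 168 [ 696. -398.    0.]
267 172 [673. 102.   0.]
372 172 [ 680. -246.    0.]
228 224 [499. 222.   0.]
322 180 [650. -81.   0.]
400 250 [ 426. -337.    0.]
460 250 [ 430. -530.    0.]
```

Call:
apply_moves(
  steps=[
    [[0, 0, 0], [7.5, 0, 0], 130],
    [[0, 0, 0], [7.5, 0, 0], 130],
    [[0, 0, 0], [7.45, 0, 0], 130],
    [[13, -50, -42.5], [0, 0, 0], 130],
    [[13, -50, -42.5], [0, 0, 0], 130],
    [[13, -50, -42.5], [0, 0, 0], 130],
    [[13, -50, -42.5], [0, 0, 0], 130],
    [[14, -50, -43], [0, 0, 0], 130],
    [[14, -50, -43], [0, 0, 0], 130],
  ],
  grip_force=40,
)

```text
time_s: 1.05
tool_pos: [0.4017, -0.2829, 0.1711]
tcp_rot: [-2.221, 0.001, 2.221]
force: [0.0, -0.8, 0.8]
gripper_width: 0.495
```

Run:
```python
from h import *
plan(466,-208,41,90)
im,c=snap("wrist","pics/w1.png")
```

```text
t 1.05 tcp [ 401.7 -282.9  171.1] jawang -90.0 J6 0.84 F [ 0.  -0.8  0.8] w 0.495
turn [-0.02 -0.01 -0.01] shift after turn [130.1 -74.9 -64.3]
```

View pics/w1.png

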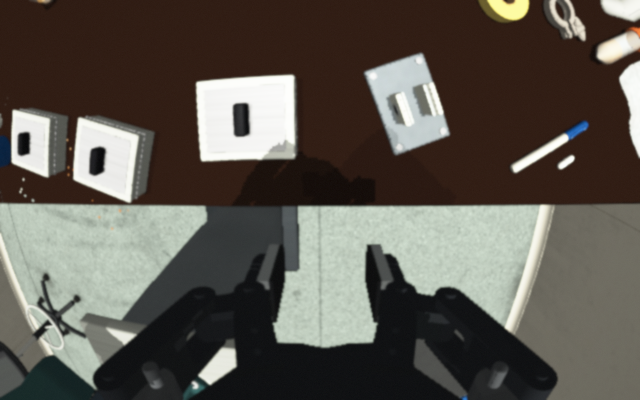

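The wrist view shows lid R at (245,118) with its handle at (241,120), and the gate at (407,103) with its channel between the cheeks at about (402,108) and (427,100). The arm fell short because of the row speed limit. I measure both from this image.

```bash
cat >> h.py <<'E'
def blob(mask,c,z,box,near=None):
    u0,v0,u1,v1=box;m=np.zeros(mask.shape,np.uint8);m[v0:v1,u0:u1]=mask[v0:v1,u0:u1]*255
    cs,_=cv2.findContours(m,cv2.RETR_EXTERNAL,cv2.CHAIN_APPROX_NONE)
    k=max(cs,key=cv2.contourArea);return quad(c,k,z),cv2.boundingRect(k)
E
python3 - <<'E'
from h import *
im,c=snap("wrist")
g=cv2.cvtColor(im,cv2.COLOR_RGB2GRAY)
print("Rhandle",blob(g<100,c,.055,(215,90,275,145)))
print("Rlid",blob(g>185,c,.037,(185,65,305,165)))
print("gate",blob(g>105,c,.008,(355,45,460,160)))
hsv=cv2.cvtColor(im,cv2.COLOR_RGB2HSV)
w=(hsv[...,1]<40)&(hsv[...,2]>190)
m=np.zeros_like(g);m[75:135,380:450]=w[75:135,380:450]*255
cs,_=cv2.findContours(m,cv2.RETR_EXTERNAL,cv2.CHAIN_APPROX_NONE)
for k in cs:
    if cv2.contourArea(k)>30: print("cheek",cv2.boundingRect(k),quad(c,k,.044))
plan(466,-208,41,90)
cv2.imwrite("pics/w1c.png",cv2.resize(im[40:170,340:470,::-1],None,fx=4,fy=4,interpolation=cv2.INTER_CUBIC))
E
```

```text
Rhandle ((array([ 467.1, -211. ]), array([27.3, 12.3]), -1.8), (243, 107, 15, 33))
Rlid ((array([ 466.8, -209.2]), array([92. , 75.6]), -89.7), (205, 79, 100, 85))
gate ((array([ 481.2, -367. ]), array([90.2, 65.7]), 21.8), (374, 58, 84, 102))
cheek (380, 75, 70, 60) (array([ 484.3, -353.5]), array([63.1, 53.5]), -85.6)
t 1.15 tcp [ 403.  -279.2  169.6] jawang -89.5 J6 0.84 F [-0.2 -0.3 -1.1] w 0.491
turn [0.47 0.07 0.28] shift after turn [128.6 -71.2 -63. ]
```

View pics/w1c.png

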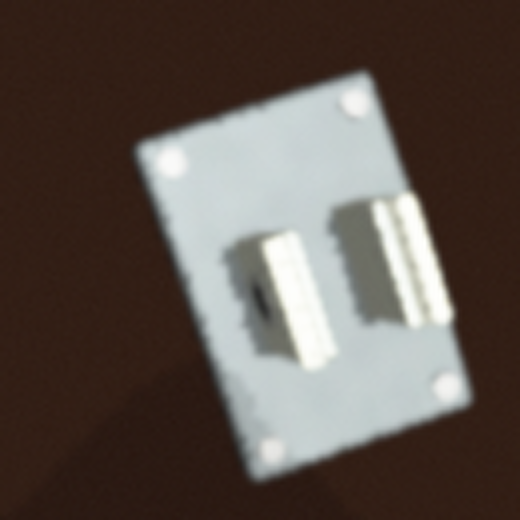

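Crop: gate base with four screws. The cheek tops run parallel to the base's long axis at yaw about 22°, and both views give the same gate pose: (481,-367), 21.8°. Lid R is at (467,-209), yaw 0. Now I move over lid R.

Call:
apply_moves(
  steps=[
    [[10, -18, -16], [0.2, 0, 0], 130],
    [[10, -18, -16], [0, 0, 0], 130],
    [[15, -18, -16], [0, 0, 0], 130],
    [[20, -17, -16], [0, 0, 0], 130],
    [[20, 0, 0], [0, 0, 0], 130],
    [[0, 0, 0], [0, 0, 0], 130],
  ],
)

```text
time_s: 1.75
tool_pos: [0.4629, -0.2128, 0.0932]
tcp_rot: [-2.211, -0.0, 2.226]
force: [-1.1, -0.1, -0.5]
gripper_width: 0.491
```

```bash
python3 -c "
from h import *
plan(467,-209,41,90)"
```

```text
t 1.75 tcp [ 462.9 -212.8   93.2] jawang -90.2 J6 1.03 F [-1.1 -0.1 -0.5] w 0.491
turn [-0.17  0.38  0.19] shift after turn [52.2 -3.8 -4.1]
```

Call:
apply_moves(
  steps=[
    [[20, -3.8, -4.1], [-0.2, 0.3, 0.1], 150],
    [[20, 0, 0], [0, 0, 0], 150],
    [[12, 0, 0], [0, 0, 0], 170],
    [[0, 0, 0], [0, 0, 0], 255],
    [[0, 0, 0], [0, 0, 0], 255],
    [[0, 0, 0], [0, 0, 0], 255],
    [[0, 0, 0], [0, 0, 0], 255],
    [[0, 0, 0], [0, 0, 0], 255],
  ],
)

```text
time_s: 2.55
tool_pos: [0.4697, -0.2104, 0.0454]
tcp_rot: [2.227, -0.003, -2.213]
force: [0.9, -0.7, -1.6]
gripper_width: 0.123
```

```bash
python3 -c "
from h import *
plan(590,-205,100,90)"
```

```text
t 2.55 tcp [ 469.7 -210.4   45.4] jawang -90.0 J6 1.04 F [ 0.9 -0.7 -1.6] w 0.123
turn [-0.   -0.37 -0.14] shift after turn [ -54.6   -5.4 -120.3]
```

Call:
apply_moves(
  steps=[
    [[-10, 0, 0], [0, -0.3, 0], 255],
    [[-20, 0, 0], [0, 0, 0], 255],
    [[-25, 0, 0], [0, 0, 0], 255],
    [[0, 0, -20], [0, 0, 0], 255],
    [[0, 0, -35], [0, 0, 0], 255],
    [[0, -3, -35], [0, 0, 0], 255],
    [[0, -3, -30], [0, 0, 0], 255],
    [[20, 0, 0], [0, 0, 0], 255],
    [[20, 0, 0], [0, 0, 0], 255],
    [[0, 0, 0], [0, 0, 0], 255],
  ],
  grip_force=60,
)

```text
time_s: 3.55
tool_pos: [0.5874, -0.203, 0.0565]
tcp_rot: [-2.214, -0.002, 2.228]
force: [0.3, 1.0, -1.3]
gripper_width: 0.119
```

Run:
```python
from h import *
plan(590,-205,18,90)
im,c=snap("top","pics/t2.png")
hsv=cv2.cvtColor(im,cv2.COLOR_RGB2HSV)
box=np.s_[215:258,335:390]
h=hsv[box];col=(h[...,1]>110)&(h[...,2]>110)
print("n",col.sum(),"hues",np.bincount(h[...,0][col]//10) if col.any() else None)
a=im[165:265,310:440,::-1]
w=robot.get_image("wrist")[:,:,::-1]
cv2.imwrite("pics/c2.png",np.hstack([cv2.resize(a,(520,400),interpolation=cv2.INTER_CUBIC),w[:, 180:460]]))
```

```text
t 3.55 tcp [ 587.4 -203.    56.5] jawang -90.0 J6 1.15 F [ 0.3  1.  -1.3] w 0.119
turn [0.03 0.37 0.05] shift after turn [38.5  2.  -2.6]
n 21 hues [ 0  0  0  0  0  0 14  6  1]
```

View pics/c2.png

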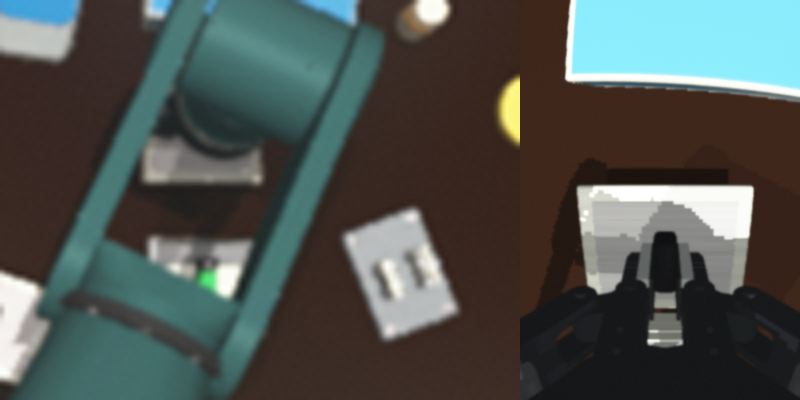

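The left half shows green at about (205,275), so tin R holds the green filter and isn't the target. The right half shows the lid held level, clear of the glove box. I lay it down.

Call:
apply_moves(
  steps=[
    [[18, 0, 0], [0, 0.3, 0], 255],
    [[14, 0, 0], [0, 0, 0], 255],
    [[5, 0, 0], [0, 0, 0], 255],
    [[2, 0, 0], [0, 0, 0], 255],
    [[0, 0, 0], [0, 0, 0], 255],
    [[0, 0, 0], [0, 0, 0], 255],
  ],
)

```text
time_s: 4.25
tool_pos: [0.5899, -0.2045, 0.0215]
tcp_rot: [2.228, -0.003, -2.213]
force: [-0.5, -0.1, -0.7]
gripper_width: 0.118
```

Call:
apply_moves(
  steps=[
    [[3, 0, 0], [0, 0, 0], 255],
    [[0, 0, 0], [0, 0, 0], 255],
    [[2, 0, 0], [0, 0, 0], 255],
    [[0, 0, 0], [0, 0, 0], 255],
  ],
)

```text
time_s: 4.65
tool_pos: [0.5892, -0.2041, 0.0154]
tcp_rot: [2.226, -0.002, -2.215]
force: [0.9, 0.9, -2.0]
gripper_width: 0.116
```

Call:
apply_moves(
  steps=[
    [[1.5, 0, 0], [0, 0, 0], 255],
    [[0, 0, 0], [0, 0, 0], 255],
  ],
)

```text
time_s: 4.85
tool_pos: [0.5894, -0.2042, 0.015]
tcp_rot: [2.226, -0.002, -2.215]
force: [-2.3, 1.5, 3.9]
gripper_width: 0.119
```

On the bench now, with a slight contact force. Release and rise.

Call:
apply_moves(
  steps=[
    [[0, 0, 0], [0, 0, 0], 190],
    [[0, 0, 0], [0, 0, 0], 150],
    [[0, 0, 0], [0, 0, 0], 150],
    [[-10, 0, 0], [0, 0, 0], 150],
    [[-30, 0, 0], [0, 0, 0], 150],
    [[-40, 0, 0], [0, 0, 0], 150],
    [[-40, 0, 0], [0, 0, 0], 150],
    [[0, 0, 0], [0, 0, 0], 150],
  ],
)

```text
time_s: 5.65
tool_pos: [0.5928, -0.2058, 0.1436]
tcp_rot: [2.239, -0.009, -2.195]
force: [0.3, -0.0, 0.3]
gripper_width: 0.415
```

Run:
```python
from h import *
plan(435,-40,130,73)
im,c=snap("wrist")
g=cv2.cvtColor(im,cv2.COLOR_RGB2GRAY)
cv2.imwrite("pics/w3.png",im[:,:,::-1])
```

```text
t 5.65 tcp [ 592.8 -205.8  143.6] jawang -90.0 J6 1.15 F [ 0.3 -0.   0.3] w 0.415
turn [17.   -1.2  -0.31] shift after turn [  13.6 -112.4  199.4]
```

Call:
apply_moves(
  steps=[
    [[0, 0, 0], [8.5, -1, 0], 150],
    [[0, 0, 0], [8.5, 0, 0], 150],
    [[0, -22, 36], [0, 0, 0], 150],
    [[0, -22, 40], [0, 0, 0], 150],
    [[0, -22, 42], [0, 0, 0], 150],
    [[0, -22, 42], [0, 0, 0], 150],
    [[4, -22, 42], [0, 0, 0], 150],
    [[0, 0, 0], [0, 0, 0], 150],
    [[0, 0, 0], [0, 0, 0], 150],
  ],
)

```text
time_s: 6.6
tool_pos: [0.4268, -0.0392, 0.1312]
tcp_rot: [-2.051, 0.31, 2.077]
force: [-0.2, -1.0, 0.6]
gripper_width: 0.411
```

Run:
```python
from h import *
plan(435,-40,41,73)
im,c=snap("wrist")
w=np.hstack([im[::1, :, ::-1]]);cv2.imwrite("pics/w4.png",w)
t,_=snap("top");
```

```text
t 6.6 tcp [426.8 -39.2 131.2] jawang -106.9 J6 1.65 F [-0.2 -1.   0.6] w 0.411
turn [ 0.08  0.7  -0.26] shift after turn [90.2 -1.6 -8.1]
```

View pics/w4.png

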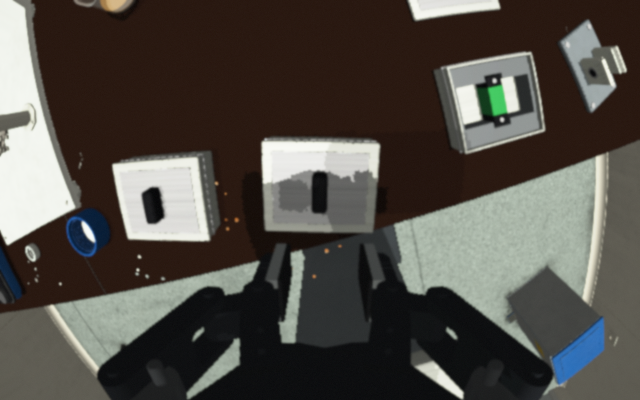

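Wrist view: green filter in tin R at (493,98), lid R lying flat at the top edge (455,5), lid M at (320,187) with its handle at (319,192), lid L at (163,197).

Run:
```python
from h import *
im,c=snap("wrist")
g=cv2.cvtColor(im,cv2.COLOR_RGB2GRAY)
print("Mh",blob(g<50,c,.055,(300,160,345,222)))
print("Ml",blob(g>85,c,.037,(250,140,390,238)))
print("Lh",blob(g<80,c,.055,(135,175,175,235)))
print("Ll",blob(g>170,c,.037,(105,140,225,245)))
plan(436,-39,41,73)
```

```text
Mh ((array([438.7, -38.3]), array([30.6, 11.1]), -17.9), (311, 175, 16, 40))
Ml ((array([437.9, -38.1]), array([93.3, 78.6]), 72.0), (260, 140, 120, 95))
Lh ((array([469.7,  98.2]), array([30.4, 18.9]), -15.4), (143, 190, 21, 35))
Ll ((array([468.4, 104.3]), array([91.7, 75.9]), 74.3), (113, 160, 96, 83))
t 6.75 tcp [428.8 -40.5 132.2] jawang -107.0 J6 1.65 F [ 0.5 -0.6 -0.5] w 0.411
turn [-0.05  0.62 -0.25] shift after turn [91.2 -3.6 -6.5]
```

Call:
apply_moves(
  steps=[
    [[10, 0, 0], [1, 0.6, -0.2], 150],
    [[20, -5, -8], [0, 0, 0], 150],
    [[20, 0, 0], [0, 0, 0], 150],
    [[20, 0, 0], [0, 0, 0], 150],
    [[15, 0, 0], [0, 0, 0], 160],
    [[8, 0, 0], [0, 0, 0], 170],
    [[0, 0, 0], [0, 0, 0], 255],
    [[0, 0, 0], [0, 0, 0], 255],
    [[0, 0, 0], [0, 0, 0], 255],
    [[0, 0, 0], [0, 0, 0], 255],
  ],
)

```text
time_s: 7.75
tool_pos: [0.4371, -0.0376, 0.0396]
tcp_rot: [-2.052, 0.326, 2.052]
force: [-0.1, -0.1, -0.9]
gripper_width: 0.123
```

```bash
python3 -c "
from h import *
plan(568,-40,75,72)"
```

```text
t 7.75 tcp [437.1 -37.6  39.6] jawang -108.0 J6 1.67 F [-0.1 -0.1 -0.9] w 0.123
turn [-0.01 -0.   -0.03] shift after turn [ -35.4  -38.2 -125.3]
```

Call:
apply_moves(
  steps=[
    [[-10, 0, 0], [0, 0, 0], 255],
    [[-20, 0, 0], [0, 0, 0], 255],
    [[-22, 0, 0], [0, 0, 0], 255],
    [[0, -8, -25], [0, 0, 0], 255],
    [[0, -10, -35], [0, 0, 0], 255],
    [[0, -10, -35], [0, 0, 0], 255],
    [[0, -10, -30], [0, 0, 0], 255],
    [[25, 0, 0], [0, 0, 0], 255],
    [[25, 0, 0], [0, 0, 0], 255],
    [[0, 0, 0], [0, 0, 0], 255],
  ],
)

```text
time_s: 8.75
tool_pos: [0.5645, -0.0394, 0.0374]
tcp_rot: [-2.042, 0.325, 2.062]
force: [-0.5, 0.9, -1.5]
gripper_width: 0.124
```

Run:
```python
from h import *
plan(568,-40,11,72)
im,c=snap("top","pics/t5.png")
h=cv2.cvtColor(im,cv2.COLOR_RGB2HSV)[225:265,285:330]
col=(h[...,1]>110)&(h[...,2]>90)
print("n",col.sum(),"hues",np.bincount(h[...,0][col]//10) if col.any() else None)
```

```text
t 8.75 tcp [564.5 -39.4  37.4] jawang -108.0 J6 1.72 F [-0.5  0.9 -1.5] w 0.124
turn [ 0.01  0.53 -0.11] shift after turn [26.4 -0.5 -3.5]
n 35 hues [ 0 35]
```

Orange pixels (hue 10–19) show in tin M. I lay its lid down and then look.

Call:
apply_moves(
  steps=[
    [[14, 0, -3], [0, 0.5, 0], 255],
    [[8, 0, 0], [0, 0, 0], 255],
    [[3, 0, 0], [0, 0, 0], 255],
    [[1.5, 0, 0], [0, 0, 0], 255],
    [[0, 0, 0], [0, 0, 0], 255],
    [[0, 0, 0], [0, 0, 0], 255],
  ],
)

```text
time_s: 9.4
tool_pos: [0.5707, -0.041, 0.0151]
tcp_rot: [-2.062, 0.327, 2.044]
force: [-0.0, -0.8, -0.8]
gripper_width: 0.121
```

Call:
apply_moves(
  steps=[
    [[3, 0, 0], [0, 0, 0], 255],
    [[1.5, 0, 0], [0, 0, 0], 255],
    [[0, 0, 0], [0, 0, 0], 255],
    [[0, 0, 0], [0, 0, 0], 255],
  ],
)

```text
time_s: 9.8
tool_pos: [0.5704, -0.041, 0.0102]
tcp_rot: [-2.061, 0.327, 2.044]
force: [0.1, -0.9, 0.6]
gripper_width: 0.124
```

Call:
apply_moves(
  steps=[
    [[1.2, 0, 0], [0, 0, 0], 255],
    [[0, 0, 0], [0, 0, 0], 255],
  ],
)

```text
time_s: 10.0
tool_pos: [0.5705, -0.041, 0.01]
tcp_rot: [-2.061, 0.327, 2.044]
force: [-2.9, 0.7, 6.4]
gripper_width: 0.121
```

Call:
apply_moves(
  steps=[
    [[0, 0, 0], [0, 0, 0], 190],
    [[0, 0, 0], [0, 0, 0], 150],
    [[0, 0, 0], [0, 0, 0], 150],
    [[-10, 0, 0], [0, 0, 0], 150],
    [[-30, 0, 0], [0, 0, 0], 150],
    [[-40, 0, 0], [0, 0, 0], 150],
    [[-40, 11, 34], [0, 0, 0], 150],
    [[0, 11, 34], [0, 0, 0], 150],
    [[0, 11, 34], [0, 0, 0], 150],
    [[0, 10, 34], [0, 0, 0], 150],
  ],
)

```text
time_s: 11.0
tool_pos: [0.4283, -0.0395, 0.126]
tcp_rot: [-2.063, 0.327, 2.043]
force: [-0.5, -0.3, 0.2]
gripper_width: 0.411
```

Call:
apply_moves(
  steps=[
    [[0, 0, 0], [0, 0, 0], 150],
  ],
)

```text
time_s: 11.1
tool_pos: [0.4254, -0.0389, 0.1247]
tcp_rot: [-2.058, 0.328, 2.047]
force: [0.3, -0.1, 0.0]
gripper_width: 0.416
```

Run:
```python
from h import *
im,c=snap("wrist","pics/w6.png")
plan(437,-38,8,72)
h=cv2.cvtColor(im,cv2.COLOR_RGB2HSV);g=cv2.cvtColor(im,cv2.COLOR_RGB2GRAY)
o=(h[...,0]>4)&(h[...,0]<22)&(h[...,1]>130)&(h[...,2]>100)
try: print("orange",blob(o,c,.027,(270,120,380,250)))
except Exception as e: print(e)
```

```text
t 11.15 tcp [427.9 -39.3 125.4] jawang -108.0 J6 1.66 F [-0.3  0.3  1.1] w 0.411
turn [-0.03 -0.5  -0.03] shift after turn [117.4  -4.1  -8.3]
orange ((array([437. , -37.5]), array([25.2, 16. ]), -17.8), (309, 172, 21, 31))
```

View pics/w6.png

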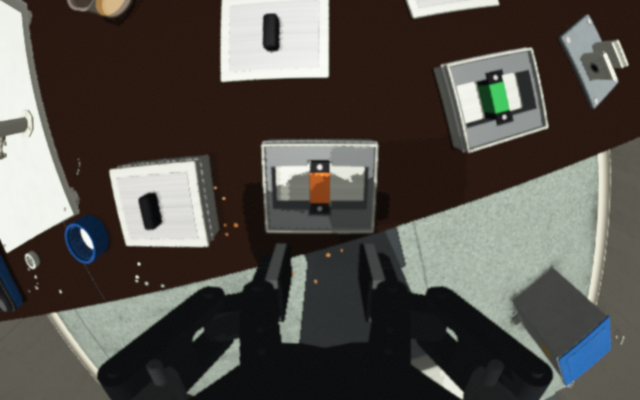

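Orange filter in tin M at (319,188), matching the tin centre. Both lids lie flat with handles up, at (275,38) and (455,5). Descend to it.

Call:
apply_moves(
  steps=[
    [[10, -4.5, -8.5], [0, -0.5, 0], 150],
    [[25, 0, 0], [0, 0, 0], 150],
    [[25, 0, 0], [0, 0, 0], 150],
    [[17, 0, 0], [0, 0, 0], 150],
    [[0, 0, 0], [0, 0, 0], 150],
    [[0, 0, 0], [0, 0, 0], 150],
  ],
)

```text
time_s: 11.75
tool_pos: [0.4398, -0.038, 0.0486]
tcp_rot: [-2.052, 0.325, 2.052]
force: [-0.6, 0.1, -0.4]
gripper_width: 0.41
```

```bash
python3 -c "
from h import *
plan(437,-38,8,72.1)"
```

```text
t 11.75 tcp [439.8 -38.   48.6] jawang -108.0 J6 1.67 F [-0.6  0.1 -0.4] w 0.41
turn [-0.09  0.01 -0.03] shift after turn [40.6  0.9  2.7]
```

Call:
apply_moves(
  steps=[
    [[10, 0.5, 2.5], [0, 0, 0], 150],
    [[12, 0, 0], [0, 0, 0], 150],
    [[12, 0, 0], [0, 0, 0], 150],
    [[6, 0, 0], [0, 0, 0], 150],
    [[0, 0, 0], [0, 0, 0], 150],
    [[0, 0, 0], [0, 0, 0], 255],
    [[0, 0, 0], [0, 0, 0], 255],
    [[0, 0, 0], [0, 0, 0], 255],
    [[0, 0, 0], [0, 0, 0], 255],
  ],
  grip_force=40,
)

```text
time_s: 12.65
tool_pos: [0.4364, -0.0377, 0.0083]
tcp_rot: [-2.052, 0.326, 2.052]
force: [0.0, -0.1, 0.3]
gripper_width: 0.177
```

```bash
python3 -c "
from h import *
plan(590,-340,80,112)"
```

```text
t 12.65 tcp [436.4 -37.7   8.3] jawang -108.0 J6 1.67 F [ 0.  -0.1  0.3] w 0.177
turn [-4.e+01  2.e-02 -3.e-02] shift after turn [-71.7 337.9 -29.2]
```

Call:
apply_moves(
  steps=[
    [[-15, 0, 0], [0, 0, 0], 255],
    [[-30, 0, 0], [0, 0, 0], 255],
    [[-27, 0, 0], [-8, 0, 0], 255],
    [[0, 0, 0], [-8, 0, 0], 255],
    [[0, 0, 0], [-8, 0, 0], 255],
    [[0, 0, 0], [-8, 0, 0], 255],
    [[0, 0, 0], [-8, 0, 0], 255],
    [[0, 25, -2], [0, 0, 0], 255],
    [[0, 40, -4], [0, 0, 0], 255],
    [[0, 40, -4], [0, 0, 0], 255],
  ],
)

```text
time_s: 13.65
tool_pos: [0.4853, -0.1319, 0.0803]
tcp_rot: [2.01, 0.392, -2.011]
force: [0.5, 0.2, -0.2]
gripper_width: 0.179
```

Call:
apply_moves(
  steps=[
    [[0, 40, -4], [0, 0, 0], 255],
    [[0, 40, -4], [0, 0, 0], 255],
    [[0, 40, -4], [0, 0, 0], 255],
    [[0, 40, -3], [0, 0, 0], 255],
    [[0, 40, -3], [0, 0, 0], 255],
    [[0, 30, -2], [0, 0, 0], 255],
    [[0, 0, 0], [0, 0, 0], 255],
    [[0, 0, 0], [0, 0, 0], 255],
  ],
)

```text
time_s: 14.45
tool_pos: [0.5892, -0.3371, 0.0791]
tcp_rot: [2.01, 0.392, -2.014]
force: [0.4, 0.8, 0.4]
gripper_width: 0.176
```

```bash
python3 -c "
from h import *
plan(590,-340,5.3,111.8)"
```

```text
t 14.45 tcp [ 589.2 -337.1   79.1] jawang -68.1 J6 0.58 F [0.4 0.8 0.4] w 0.176
turn [0.15 0.1  0.1 ] shift after turn [73.8  3.   0.4]
```

Call:
apply_moves(
  steps=[
    [[20, 2, 0], [0.1, 0.1, 0.1], 255],
    [[20, 0, 0], [0, 0, 0], 255],
    [[20, 0, 0], [0, 0, 0], 255],
    [[9, 0, 0], [0, 0, 0], 255],
    [[2, 0, 0], [0, 0, 0], 255],
    [[0, 0, 0], [0, 0, 0], 255],
    [[0, 0, 0], [0, 0, 0], 255],
  ],
)

```text
time_s: 15.15
tool_pos: [0.5911, -0.3391, 0.0106]
tcp_rot: [2.013, 0.386, -2.008]
force: [-0.5, 0.6, 0.5]
gripper_width: 0.182
```

Call:
apply_moves(
  steps=[
    [[3, 0, 0], [0, 0, 0], 255],
    [[0, 0, 0], [0, 0, 0], 255],
    [[1.5, 0, 0], [0, 0, 0], 255],
    [[0, 0, 0], [0, 0, 0], 255],
  ],
)

```text
time_s: 15.55
tool_pos: [0.5907, -0.3392, 0.0054]
tcp_rot: [2.013, 0.387, -2.009]
force: [0.1, 0.8, 2.2]
gripper_width: 0.179
```

Call:
apply_moves(
  steps=[
    [[0.5, 0, 0], [0, 0, 0], 255],
    [[0, 0, 0], [0, 0, 0], 255],
  ],
)

```text
time_s: 15.75
tool_pos: [0.5907, -0.3392, 0.0054]
tcp_rot: [2.013, 0.387, -2.009]
force: [-1.9, 0.3, 6.1]
gripper_width: 0.18
```

Call:
apply_moves(
  steps=[
    [[0, 0, 0], [0, 0, 0], 200],
    [[0, 0, 0], [0, 0, 0], 150],
    [[0, 0, 0], [0, 0, 0], 150],
    [[-10, 0, 0], [0, 0, 0], 150],
    [[-25, 0, 0], [0, 0, 0], 150],
    [[-40, 0, 0], [0, 0, 0], 100],
    [[-45, 0, 0], [0, 0, 0], 0],
    [[0, 0, 10], [0, 0, 0], 0],
    [[0, 0, 0], [0, 0, 0], 0],
    [[0, 0, 0], [0, 0, 0], 0],
  ],
)

```text
time_s: 16.75
tool_pos: [0.5803, -0.3421, 0.1229]
tcp_rot: [2.012, 0.389, -2.013]
force: [-1.1, -0.2, -1.0]
gripper_width: 1.004
```

Run:
```python
from h import *
im,c=snap("wrist","pics/w7.png")
h=cv2.cvtColor(im,cv2.COLOR_RGB2HSV)
o=(h[...,0]>4)&(h[...,0]<22)&(h[...,1]>130)&(h[...,2]>100)
print("orange",blob(o,c,.024,(270,100,380,260)))
plan(590.7,-339.2,60,21.8)
```

```text
orange ((array([ 591.1, -338.3]), array([24.5, 16.8]), 21.4), (316, 171, 22, 30))
t 16.8 tcp [ 580.1 -341.8  122. ] jawang -68.1 J6 0.57 F [ 0.3 -0.5 -1.1] w 1.0
turn [-8.991e+01 -2.000e-02  1.100e-01] shift after turn [62.  10.8  1.5]
```

View pics/w7.png

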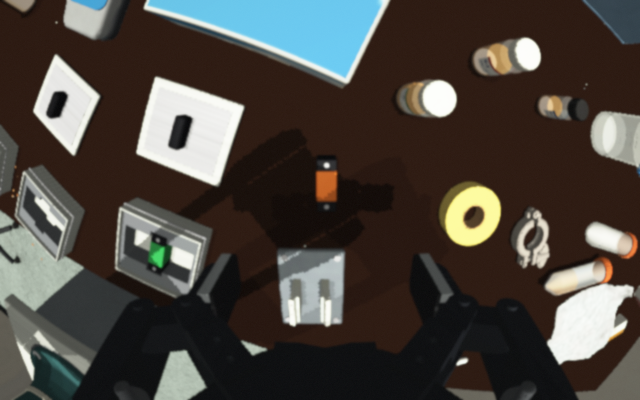

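The filter stands upright at (326,184), at (591,-339) with yaw 21.5°. The gate is at (311,285), and the bystanders look untouched. I turn 90° and regrasp it by the ends.

Call:
apply_moves(
  steps=[
    [[0, 0, 0], [-8.5, 0, 0], 70],
    [[0, 0, 0], [-8.5, 0, 0], 70],
    [[0, 0, 0], [-8.5, 0, 0], 70],
    [[0, 0, 0], [-8.5, 0, 0], 70],
    [[0, 0, 0], [-8.5, 0, 0], 70],
    [[0, 0, 0], [-8.5, 0, 0], 70],
    [[0, 0, 0], [-8.5, 0, 0], 70],
    [[0, 0, 0], [-8.5, 0, 0], 70],
    [[0, 0, 0], [-8.5, 0, 0], 70],
    [[0, 0, 0], [-8.5, 0, 0], 70],
  ],
)

```text
time_s: 17.8
tool_pos: [0.5802, -0.3416, 0.1212]
tcp_rot: [0.985, 1.34, -0.985]
force: [-0.3, 0.1, -0.2]
gripper_width: 0.725
```

Call:
apply_moves(
  steps=[
    [[0, 0, 0], [-4.8, 0, 0], 70],
    [[25, 5, 0.5], [0, 0, 0], 70],
    [[25, 5, 0.5], [0, 0, 0], 70],
    [[15, 0, 0], [0, 0, 0], 70],
    [[0, 0, 0], [0, 0, 0], 70],
    [[0, 0, 0], [0, 0, 0], 70],
  ],
)

```text
time_s: 18.4
tool_pos: [0.5903, -0.3396, 0.0582]
tcp_rot: [0.925, 1.365, -0.926]
force: [0.3, 0.0, 0.3]
gripper_width: 0.722
```

```bash
python3 -c "
from h import *
plan(590.8,-339,3,21.7)"
```

```text
t 18.4 tcp [ 590.3 -339.6   58.2] jawang 21.7 J6 -0.98 F [0.3 0.  0.3] w 0.722
turn [0.   0.02 0.02] shift after turn [55.2  0.7 -0.4]
```

Call:
apply_moves(
  steps=[
    [[20, 0.6, -0.4], [0, 0, 0], 70],
    [[20, 0, 0], [0, 0, 0], 70],
    [[10, 0, 0], [0, 0, 0], 70],
    [[5, 0, 0], [0, 0, 0], 70],
    [[0, 0, 0], [0, 0, 0], 70],
    [[0, 0, 0], [0, 0, 0], 110],
    [[0, 0, 0], [0, 0, 0], 255],
    [[0, 0, 0], [0, 0, 0], 255],
    [[0, 0, 0], [0, 0, 0], 255],
  ],
  grip_force=40,
)

```text
time_s: 19.3
tool_pos: [0.5921, -0.3399, 0.0058]
tcp_rot: [0.925, 1.36, -0.926]
force: [0.9, 1.4, 4.6]
gripper_width: 0.503
```

```bash
python3 -c "
from h import *
plan(481,-367,75,21.8)"
```

```text
t 19.3 tcp [ 592.1 -339.9    5.8] jawang 21.7 J6 -0.98 F [0.9 1.4 4.6] w 0.503
turn [-0.1   0.25 -0.14] shift after turn [ -69.2 -113.2  -16.1]
```

Call:
apply_moves(
  steps=[
    [[-10, 0, 0], [0, 0, 0], 255],
    [[-25, 0, 0], [0, 0, 0], 255],
    [[-32, 0, 0], [0, 0, 0], 255],
    [[0, -20, -3], [0, 0, 0], 255],
    [[0, -35, -4], [0, 0, 0], 255],
    [[0, -35, -4], [0, 0, 0], 255],
    [[0, -22, -3], [0, 0, 0], 255],
    [[0, 0, 0], [0, 0, 0], 255],
    [[0, 0, 0], [0, 0, 0], 255],
    [[0, 0, 0], [0, 0, 0], 255],
  ],
)

```text
time_s: 20.3
tool_pos: [0.4827, -0.3673, 0.071]
tcp_rot: [0.925, 1.363, -0.925]
force: [0.5, 0.7, -0.3]
gripper_width: 0.506
```

Run:
```python
from h import *
plan(481,-367,75,21.8)
im,c=snap("wrist")
t,ct=snap("top");s,cs=snap("scene")
a=cv2.resize(im[120:320,220:420,::-1],(400,400),interpolation=cv2.INTER_CUBIC)
p=(cs['view']@[.481,-.367,.05,1])[:3];u=int(p[0]/p[2]*cs['fx']+cs['cx']);v=int(p[1]/p[2]*cs['fy']+cs['cy'])
b=cv2.resize(s[v-50:v+50,u-50:u+50,::-1],(400,400),interpolation=cv2.INTER_CUBIC)
cv2.imwrite("pics/w8.png",np.hstack([a,b]));cv2.imwrite("pics/w8full.png",im[:,:,::-1]);cv2.imwrite("pics/t8.png",t[:,:,::-1])
print(u,v)
```

```text
t 20.3 tcp [ 482.7 -367.3   71. ] jawang 21.7 J6 -1.12 F [ 0.5  0.7 -0.3] w 0.506
turn [-0.07  0.11 -0.07] shift after turn [-4.  -1.4 -0.9]
349 288
```

View pics/w8.png

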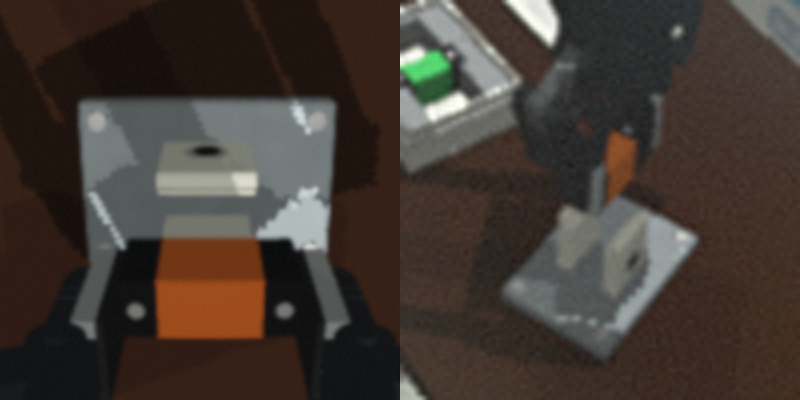

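Left: the filter is held square by its ends. Its top is at crop (210,310), and the bottom edge of its front face is near row 238. The far cheek's top is at (207,183) and the base's far edge at row 98. Right: the filter hangs level above the channel. I compute the offsets in the tool frame.

Run:
```python
from h import *
im=cv2.imread("pics/w8full.png")[:,:,::-1];c=robot.get_calibration("wrist");c['fish']=True
s=robot.sense();Rc=R.from_rotvec(s['tcp_rot']).as_matrix();p=s['tool_pos']
def tf(name,cu,cv,z):
    w=ray(c,(220+cu/2,120+cv/2),z);print(name,((Rc.T@(w-p))*1000).round(1))
un=p[2]-.0055
tf("base far L",80,99,.008);tf("base far R",335,99,.008)
for r in(172,195):
    tf(f"cheek {r} L",157,r,.044);tf("   R",257,r,.044)
tf("filt front bottom L",157,239,un);tf("R",262,239,un)
tf("filt top front L",156,281,un+.024);tf("R",264,281,un+.024);tf("filt top back L",158,338,un+.024);tf("R",266,338,un+.024)
h=cv2.cvtColor(im,cv2.COLOR_RGB2HSV);o=(h[...,0]>4)&(h[...,0]<22)&(h[...,1]>170)&(h[...,2]>185)
print(blob(o,c,un+.024,(280,240,370,300)))
plan(481,-367,75,21.8)
```

```text
base far L [ 62.6 -44.7 -34.2]
base far R [ 62.7  43.1 -34.1]
cheek 172 L [ 26.7 -15.4 -20.2]
   R [ 26.7  13.7 -20.2]
cheek 195 L [ 26.7 -15.6 -13. ]
   R [ 26.7  13.9 -13. ]
filt front bottom L [  5.5 -14.   -8.8]
R [ 5.5 13.9 -8.8]
filt top front L [-18.5 -12.4  -9.5]
R [-18.5  12.4  -9.5]
filt top back L [-18.5 -12.5   6.5]
R [-18.5  13.6   6.6]Traceback (most recent call last):
  File "<stdin>", line 13, in <module>
  File "h.py", line 36, in blob
    k=max(cs,key=cv2.contourArea);return quad(c,k,z),cv2.boundingRect(k)
ValueError: max() iterable argument is empty
```

Call:
apply_moves(
  steps=[
    [[6, -0.9, -0.7], [0, 0, 0], 255],
    [[8, 0, 0], [0, 0, 0], 255],
    [[4, 0, 0], [0, 0, 0], 255],
    [[4, 0, 0], [0, 0, 0], 255],
    [[4, 0, 0], [0, 0, 0], 255],
    [[4, 0, 0], [0, 0, 0], 255],
    [[0, 0, 0], [0, 0, 0], 255],
  ],
)

```text
time_s: 21.15
tool_pos: [0.4803, -0.367, 0.04]
tcp_rot: [0.926, 1.365, -0.926]
force: [-0.2, 0.1, -0.7]
gripper_width: 0.503
```

Run:
```python
from h import *
plan(481,-367,13.5,21.8)
s=robot.sense();print(s['ft_torque'].round(2))
im,c=snap("wrist","pics/w9full.png")
cv2.imwrite("pics/w9.png",cv2.resize(im[170:300,250:400,::-1],(600,520),interpolation=cv2.INTER_CUBIC))
```

```text
t 21.15 tcp [ 480.3 -367.    40. ] jawang 21.7 J6 -1.12 F [-0.2  0.1 -0.7] w 0.503
turn [-0.11  0.02  0.  ] shift after turn [26.5  0.6  0.2]
[ 0.02  0.01 -0.02]
```

View pics/w9.png

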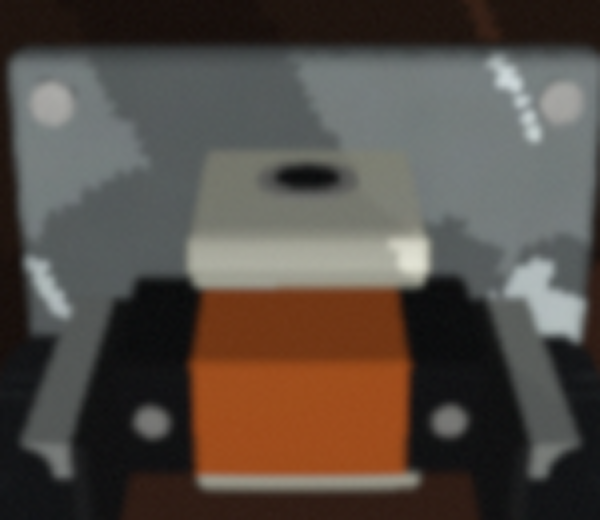

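The filter is about 10 mm into the channel, between the cheeks, with no contact force. It's centred to within about 0.5 mm (cheek middle at column 308, filter middle at 302). Continue down.

Call:
apply_moves(
  steps=[
    [[5, 0.5, 0], [0, 0, 0], 255],
    [[6, 0, 0], [0, 0, 0], 255],
    [[6, 0, 0], [0, 0, 0], 255],
    [[5, 0, 0], [0, 0, 0], 255],
    [[2, 0, 0], [0, 0, 0], 255],
    [[0, 0, 0], [0, 0, 0], 255],
    [[0, 0, 0], [0, 0, 0], 255],
  ],
)

```text
time_s: 21.9
tool_pos: [0.4813, -0.3672, 0.017]
tcp_rot: [0.925, 1.363, -0.926]
force: [-0.1, -0.0, -0.8]
gripper_width: 0.504
```

Call:
apply_moves(
  steps=[
    [[2, 0, 0], [0, 0, 0], 255],
    [[0, 0, 0], [0, 0, 0], 255],
    [[1.5, 0, 0], [0, 0, 0], 255],
    [[0, 0, 0], [0, 0, 0], 255],
  ],
)

```text
time_s: 22.3
tool_pos: [0.4814, -0.3673, 0.0138]
tcp_rot: [0.925, 1.362, -0.926]
force: [0.2, -0.8, 1.3]
gripper_width: 0.503
```

Call:
apply_moves(
  steps=[
    [[1, 0, 0], [0, 0, 0], 255],
    [[0, 0, 0], [0, 0, 0], 255],
  ],
)

```text
time_s: 22.5
tool_pos: [0.4815, -0.3674, 0.0137]
tcp_rot: [0.925, 1.362, -0.926]
force: [-1.5, 1.1, 6.9]
gripper_width: 0.503
```

It's on the channel floor: TCP 13.7 against 13.8 expected, with contact force. Release and retreat.

Call:
apply_moves(
  steps=[
    [[0, 0, 0], [0, 0, 0], 115],
    [[0, 0, 0], [0, 0, 0], 90],
    [[0, 0, 0], [0, 0, 0], 70],
    [[0, 0, 0], [0, 0, 0], 70],
    [[-10, 0, 0], [0, 0, 0], 70],
    [[-25, 0, 0], [0, 0, 0], 70],
    [[-40, 0, 0], [0, 0, 0], 70],
    [[-40, 0, 0], [0, 0, 0], 70],
    [[0, 0, 0], [0, 0, 0], 70],
    [[0, 0, 0], [0, 0, 0], 70],
  ],
)

```text
time_s: 23.5
tool_pos: [0.4819, -0.3677, 0.1299]
tcp_rot: [0.924, 1.359, -0.926]
force: [-0.1, 0.1, -1.0]
gripper_width: 0.722
```

Run:
```python
from h import *
im,c=snap("wrist")
h=cv2.cvtColor(im,cv2.COLOR_RGB2HSV)
o=(h[...,0]>4)&(h[...,0]<22)&(h[...,1]>130)&(h[...,2]>100)
print("orange at z32",blob(o,c,.032,(270,100,380,260)))
plan(481,-367,120,21.8)
s,cs=snap("scene")
a=cv2.resize(im[120:270,240:390,::-1],(400,400),interpolation=cv2.INTER_CUBIC)
b=s[200:360,230:390,::-1];b=cv2.resize(b,(400,400),interpolation=cv2.INTER_CUBIC)
cv2.imwrite("pics/f.png",np.hstack([a,b]))
```

```text
orange at z32 ((array([ 481.1, -366.2]), array([25.4, 13.8]), 21.6), (309, 190, 32, 17))
t 23.55 tcp [ 481.  -366.9  127.7] jawang 21.7 J6 -1.12 F [-0.6 -0.1 -0.2] w 0.725
turn [-0.1   0.12 -0.04] shift after turn [ 7.7 -0.   0.1]
```

View pics/f.png

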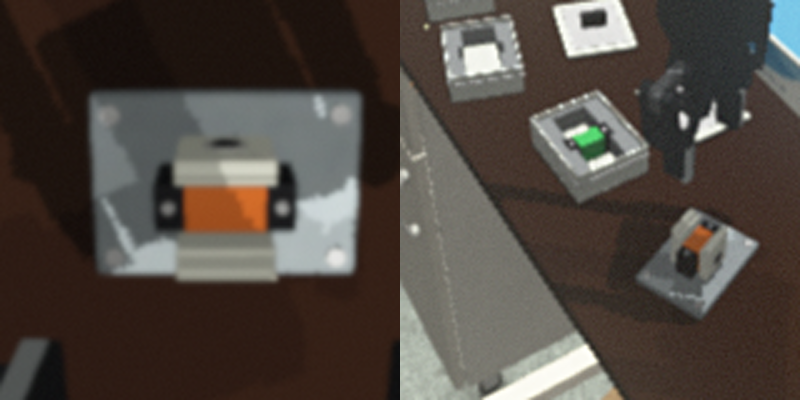

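The filter is seated between the cheeks. At the left crop its ends stick out about equally (columns 153–177 and 275–296), and it measures (481,-366) at yaw 21.6°, right at the gate's centre. Green stays in tin R and the lids lie flat. Handing in.

```bash
python3 -c "
from rig import robot
print(robot.sign_off())"
```

```text
the job is handed in; nothing more can be done
None
```

The orange filter is seated in the gate and the job is handed in, at about 24 s of the 72 s allowed.

- **Tins:** I opened two. The right-hand tin held the green filter, which I left in place. The middle tin held the orange one. The left-hand tin stayed closed. Both lids lie flat on the bench, handles up.
- **Filter:** I lifted it from its pocket, stood it on the bench and let go. I then took it by its two ends and lowered it to the channel floor before releasing it.
- **Seating:** It measures (481, -366) mm at 21.6°, against (481, -367) mm and 21.8° for the gate. It sticks out about equally at both ends. The floor contact came at the expected height, and the largest force seen was about 7 N.
- **Bystanders:** The ones in view in the pictures looked undisturbed, but I did not measure their positions.
- **Disagreements:** Two estimates of the gate's sideways position differed by about 1.3 mm. I steered between them, and the filter went in without contact. No final check failed.

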